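# Fit the sleeve to the trimming wheel and turn its start key

## Robot

A 6-joint arm with a two-finger parallel gripper is mounted at the origin on the work surface. World frame = base frame: x ahead of the robot, y to its left, z up, the work surface at z = 0. Lengths are in m, angles in rad, forces in N, time in s.
With the tool pointing down it reaches from about 0.2 to 0.875 m from the base axis. Payload 3.4 kg.
Tool frame: the origin (TCP) lies at the very end of the fingers, on their centre line; the grasp point (between the pads) lies bot.pinch_z behind it (bot.pinch_z is the distance from the TCP to the grasp point, in m); z points along the fingers, y is the direction in which the jaws open and shut (so a half turn about z gives the same grasp; the last joint's range is limited). The gripper opens to 94 mm and grips with 3 to 60 N. Pads are 16 mm wide; open, the fingers measure 119 mm over their backs; the gripper's body (75 mm by 177 mm) begins 78 mm behind the grasp point.
Start: joints at [-1.225, 0.276, 1.505, -0, 1.361, -0.121], TCP at [0.259, -0.514, 0.205] pointing down, gripper open.
Joint ranges: [-2.89, 2.89], [-0.75, 2.08], [0.22, 2.7], [-1.18, 4.32], [0.11, 2.71], [-2.7, 2.7]. Speed limits (rad/s): [2.57, 2.57, 3.14, 3.14, 3.14, 3.14].

## Interface

Orientations are given as a rotation vector (axis times angle).
In Python, from bench import bot gives the robot as it stands. The module is installed in compiled form; this text tells all that it offers. Calls block until the motion is done:
- bot.reach(position, orientation): joint-space move of the TCP to a pose.
- bot.move_l(position, ori=None, velocity=0.15): straight line of the TCP; ori=None keeps the orientation; velocity is the mean speed in m/s.
- bot.movej(angles): joint-space move.
- bot.grip(opening, effort=None): opening from 0.0 (shut) to 1.0 (fully open); effort is the grip in N (None keeps the last); returns when the fingers have stopped.
- bot.hold(seconds).
- bot.ik(position, orientation): joint angles nearest the present ones, or None.
- bot.observe(): the state.
- bot.read_camera(name): name is "side" or "top" or "wrist"; returns a dict with "image" (384x512x3 uint8, blue, green, red), "fx", "fy", "cx", "cy" (pixels), "R" (3x3) and "t" (3): a world point X has camera coordinates R X + t. Camera axes: x right, y down, z forward; pixel columns grow to the right and rows downward; lengths in m; the calibration is good to about 2 mm. A picture is of the moment at which its call begins. There is no depth.
A pose or a line that the arm cannot do raises bot.MotionError and nothing moves.
- bot.sign_off(): hands the job in, once; it reports no verdict.
Trained networks look in a picture, given as the dict that the camera call returned (one of the last four; its "shot" number tells which), for a name from the list of things; names that differ only in an ending like _2 or _b are one class to them, and where a whole thing is asked for, a point or a joint stands for the part that bears it (a point fixed in the world has none). Each returns a list of dicts, best first, with "conf" (0 to 1); they miss things now and then, are a little off and sometimes report something else, mostly with a low value. They report only what shows in the picture. A call takes as long as a camera call.
- bot.search_frame(picture, query): "centre" ([x, y, z] in m, in world coordinates, good to about 4 mm: the middle of the surface that is visible of it).
- bot.outline_of(picture, query): "mask" (384x512 bool, what is visible of it).
The state is a dict: "time": time; "joints": joint angles; "joint_velocities": joint speeds; "tau": joint torques, N m; "eef_pos": TCP position; "ee_rot": TCP orientation; "wrist_force": force on the tool from outside, world axes, zero at the start; "torque": the same for the moment, N m; "width": opening from 0.0 (shut) to 1.0 (fully open).
Only numpy, scipy, OpenCV 4.12 (cv2) and the standard library are available. Lean on these libraries where they do the work, as an engineer would, in place of code of your own. Each camera call takes 0.05 s, during which the arm holds its last target. There are 200 camera calls.

## Task

Get the trimming wheel ready: slide the aluminium sleeve over the wheel's upright spindle and lower it gently, without letting it drop, until it sits flat on the wheel head, and let go of it. Then turn the red start key on the switch box clockwise (seen from above) against its spring until you feel its stop, keep it pressed firmly against the stop for a full second without straining it (about 10 N at the middle of the paddle is right, 20 N is too much), and let it spring all the way back. Leave the brass band and the little terracotta pot where they are.

Things in the scene. Friction and masses are not known exactly. Their poses are not given: they have to be found in the camera images.
- sleeve: loose plain aluminium sleeve standing upright on the table in the middle lane: outside diameter 48 mm, bore 22.6 mm, height 34 mm, 0.11 kg; origin at the centre of its underside, z up along the bore
- seat (a point): on the wheel: the point on the spindle's axis at the level of the wheel head's flat top (92 mm above the table), where the centre of the sleeve's underside must come to rest. The wheel is a fixed white housing 170 mm square with a round aluminium head of 140 mm diameter; it may stand on the left or on the right
- spindle_tip (a point): top of the wheel's steel spindle: 20 mm diameter, stands 52 mm above the wheel head, the last 10 mm tapering to 11 mm diameter; 144 mm above the table
- key_axis (a point): on the switch box (fixed grey box 110 x 110 mm, 56 mm high, on the other side from the wheel): point on the start key's vertical turning axis, 81 mm above the table
- key_pad (a point): on the red start key and turning with it: middle of its paddle, 45 mm out from the turning axis, 81 mm above the table. The key is a round hub of 38 mm diameter with one upright flat paddle reaching out radially to 62 mm from the axis; the paddle is 12 mm thick and spans 65 to 93 mm above the table (hub top 95 mm). It can be pushed on its flat side or pinched from above
- start_key (a joint): angle of the start key's hub in rad: 0 at rest, grows as it is turned clockwise seen from above; a weak spring (about 2.5 N at the middle of the paddle) returns it to 0. Its stop lies somewhere between about 0.9 and 1.3 rad, differently each time, and has to be felt
- band: bystander: loose brass ring, 52 mm diameter, 20 mm high, bore too small for the spindle; origin at the centre of its underside
- pinchpot: bystander: small loose terracotta pot, 54 mm diameter, 36 mm high; origin at the centre of its underside
- paddle_give (a joint): how far the paddle has given on its stiff cushion spring relative to the hub, in rad: 0 when free, positive when pushed clockwise; 10 N at the middle of the paddle makes about 0.045 rad, so at the stop the paddle stands at start_key + paddle_give

How it is judged:
By the outcome, as a careful person would: the job done as asked, in the order asked, and still so for the second after the job is handed in, with the robot touching nothing.
It also fails if it takes over 72 s, if anything falls off the work surface, if the arm or the gripper's body presses on something with over 40 N, if the wrist force passes 120 N, or if a joint passes its speed limit or range.

## Working session

There is one attempt and no reset: what is moved stays moved. The work goes in short steps, each a Python script; the robot and the scene stay as the last script left them, time stands still between calls to the robot, and variables do not carry over. Pictures are saved under pics/ and viewed, about 8 in all and at most 12, crops included, and the job is handed in when it is done.

```bash
mkdir -p pics; python3 - <<'E'
from bench import bot
import cv2,numpy as np
o=bot.observe();print(o['time'],o['eef_pos'],o['ee_rot'],o['wrist_force'],bot.pinch_z)
ims=[]
for c in('top','side'):
    p=bot.read_camera(c);ims.append(p['image'])
    print(c,p['fx'],p['cx'],p['cy'],np.round(p['R'],3).tolist(),np.round(p['t'],3))
    for q in('sleeve','seat','spindle_tip','key_axis','key_pad','start_key','band','pinchpot'):
        try:
            r=bot.search_frame(p,q);print(q,[(np.round(d['centre'],4).tolist(),round(d['conf'],2)) for d in r[:2]])
        except Exception as e: print(q,e)
cv2.imwrite('pics/a.png',cv2.resize(ims[0],(800,600)));cv2.imwrite('pics/b.png',cv2.resize(ims[1],(800,600)))
E
```

```text
0.0 [ 0.25856956 -0.51295874  0.20462372] [-3.05469745e+00 -7.26255714e-01  3.72248378e-04] [ 0.52528125  0.43203318 -0.2167556 ] 0.0188
top 392.03491987507573 258.70735175277525 191.3302580811256 [[-0.011, -1.0, -0.014], [-0.999, 0.011, -0.052], [0.052, 0.014, -0.999]] [0.01  0.572 0.845]
sleeve []
seat [([0.5627, 0.1741, 0.0889], 0.64)]
spindle_tip [([0.5574, 0.1707, 0.0953], 0.8)]
key_axis [([0.5447, -0.2049, 0.0545], 0.95), ([0.5625, 0.1736, 0.0901], 0.37)]
key_pad [([0.5131, -0.2296, 0.0902], 0.64)]
start_key [([0.5374, -0.2153, 0.0911], 0.65)]
band [([0.568, 0.0185, 0.0187], 0.89)]
pinchpot [([0.6848, 0.0073, 0.0132], 0.81)]
side 379.05626218268475 260.30434361546315 187.2575640047067 [[-0.856, -0.517, -0.01], [-0.238, 0.411, -0.88], [0.46, -0.751, -0.475]] [0.469 0.236 0.437]
sleeve [([0.4489, -0.0049, 0.0235], 0.61)]
seat [([0.5333, 0.2246, 0.0705], 0.66)]
spindle_tip [([0.5332, 0.2249, 0.0717], 0.97)]
key_axis [([0.527, -0.1815, 0.0532], 0.72)]
key_pad [([0.5298, 0.2261, 0.0705], 0.2)]
start_key [([0.5301, -0.2128, 0.0833], 0.69)]
band []
pinchpot [([0.6737, 0.005, 0.0279], 0.92), ([0.5667, 0.013, 0.0169], 0.39)]
```

View pics/a.png

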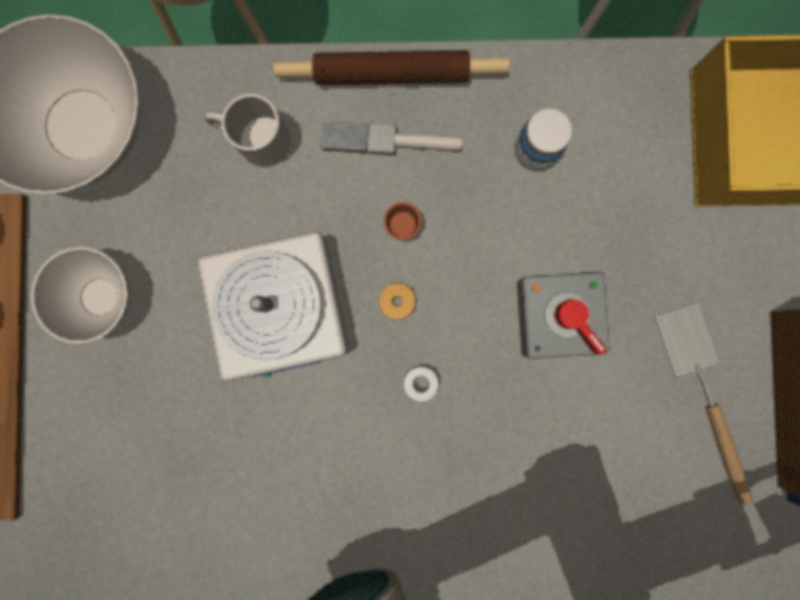

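View pics/b.png

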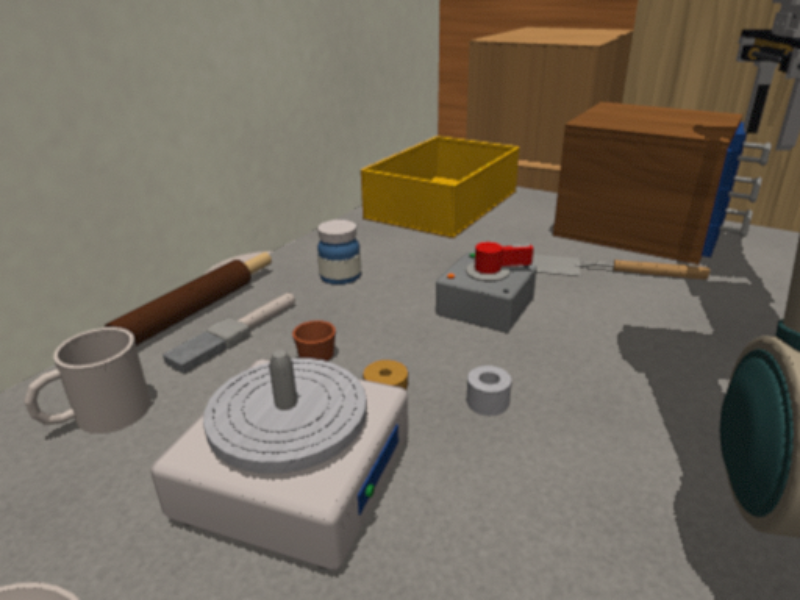

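The wheel is on the left, with the spindle tip at about (260,300) in the top picture and (281,355) in the side picture. The sleeve is at about (421,384) in the top picture. The key hub is at (573,314), with its paddle pointing to (600,350), toward the robot. I'll triangulate these and go above the sleeve for a closer look.

```bash
cat > h.py <<'E'
from bench import bot
import cv2,numpy as np
from scipy.spatial.transform import Rotation as Ro
def down(a): # tool y axis at world angle a
    y=np.array([np.cos(a),np.sin(a),0]);z=np.array([0,0,-1.]);x=np.cross(y,z)
    return Ro.from_matrix(np.c_[x,y,z]).as_rotvec()
def plane(p,u,v,z):
    R,t=np.array(p['R']),np.array(p['t']);c=-R.T@t
    d=R.T@[(u-p['cx'])/p['fx'],(v-p['cy'])/p['fy'],1];return c+d*(z-c[2])/d[2]
def tri(ps,uvs):
    A=[];b=[]
    for p,(u,v) in zip(ps,uvs):
        R,t=np.array(p['R']),np.array(p['t'])
        for r,c,f,k in((0,p['cx'],p['fx'],u),(1,p['cy'],p['fy'],v)):
            m=(k-c)/f;A.append(R[r]-m*R[2]);b.append(m*t[2]-t[r])
    return np.linalg.lstsq(np.array(A),np.array(b),rcond=None)[0]
def proj(p,X):
    q=np.array(p['R'])@X+np.array(p['t']);return p['fx']*q[0]/q[2]+p['cx'],p['fy']*q[1]/q[2]+p['cy']
E
python3 - <<'E'
from h import *
T=bot.read_camera('top');S=bot.read_camera('side')
k=1.5625
print('tip',tri((T,S),((260/k,302/k),(281/k,355/k))),plane(T,260/k,302/k,.144))
s=plane(T,421/k,384/k,.034);print('sleeve',s)
print('hub',plane(T,573/k,314/k,.095),plane(T,600/k,350/k,.093))
a=np.pi/2
for ang in(a,-a,0.,np.pi):
    j=bot.ik([s[0],s[1],.2],down(ang));print(ang,None if j is None else np.round(j,2))
w=min((x for x in(a,-a) if bot.ik([s[0],s[1],.2],down(x)) is not None),key=lambda x:abs(bot.ik([s[0],s[1],.2],down(x))[5]))
bot.reach([s[0],s[1],.2],down(w));print('used',w)
W=bot.read_camera('wrist');cv2.imwrite('pics/c.png',W['image'])
o=bot.observe();print(o['time'],o['eef_pos'],o['ee_rot'],'cam',-np.array(W['R']).T@W['t'])
for q in('sleeve','band'):print(q,[(d['centre'],d['conf']) for d in bot.search_frame(W,q)[:2]])
E
```

```text
tip [0.56400374 0.17599767 0.13738155] [0.56368579 0.17435148 0.144     ]
sleeve [ 0.45489328 -0.01829807  0.034     ]
hub [ 0.5464282  -0.21097076  0.095     ] [ 0.50058778 -0.24436611  0.093     ]
1.5707963267948966 [-0.19  0.1   1.75  0.    1.29 -1.76]
-1.5707963267948966 [-0.19  0.1   1.75 -0.    1.29  1.38]
0.0 [-0.19  0.1   1.75 -0.    1.29 -0.19]
3.141592653589793 None
used -1.5707963267948966
2.975 [ 0.45514577 -0.01899286  0.19999894] [ 3.14129831e+00 -1.43391514e-03  1.93652587e-04] cam [ 0.52343468 -0.01899638  0.37908977]
sleeve [([0.452, -0.0162, 0.0341], 0.94)]
band [([0.5663, 0.0158, 0.017], 0.73), ([0.6545, 0.0064, 0.029], 0.52)]
```

View pics/c.png

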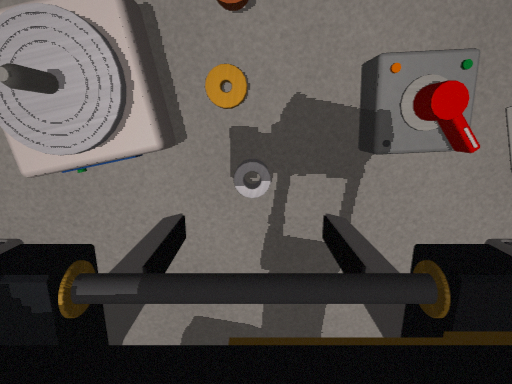

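The wrist picture shows the sleeve at about (252,180), clear of the band at (226,86). I'll refine its position from the mask and grasp it, then go over the wheel.

```bash
cat >> h.py <<'E'
from scipy.optimize import fsolve
th=np.linspace(0,2*np.pi,60)
def fitcyl(p,mask,rz,x0): # rz: list of (radius,z); centroid match of silhouette
    m=cv2.moments(mask.astype(np.uint8),True);c=np.array([m['m10'],m['m01']])/m['m00']
    def f(xy):
        P=np.array([proj(p,np.array([xy[0]+r*np.cos(t),xy[1]+r*np.sin(t),z])) for r,z in rz for t in th],np.float32)
        h=cv2.moments(cv2.convexHull(P));return np.array([h['m10'],h['m01']])/h['m00']-c
    return fsolve(f,x0,epsfcn=1e-8)
E
python3 - <<'E'
from h import *
W=bot.read_camera('wrist')
d=bot.outline_of(W,'sleeve')[0];m=d['mask'];k=cv2.morphologyEx(m.astype(np.uint8),cv2.MORPH_CLOSE,np.ones((15,15)))
s=fitcyl(W,k,[(.024,.034),(.024,0)],[.452,-.016]);print(d['conf'],m.sum(),k.sum(),s)
o=down(-np.pi/2)
bot.grip(1.0)
bot.move_l([s[0],s[1],.06],o,.2)
bot.move_l([s[0],s[1],.0052],None,.1)
w=bot.observe();print(w['wrist_force'])
bot.grip(0.0,15);w=bot.observe();print(w['width'],w['width']*94,w['wrist_force'])
bot.move_l([s[0],s[1],.05],None,.1)
w=bot.observe();print(w['time'],w['eef_pos'],w['wrist_force'],w['width'])
bot.move_l([s[0],s[1],.22],None,.25)
bot.reach([.53,.175,.22],o)
w=bot.observe();print(w['time'],w['eef_pos'],w['wrist_force'],w['width'])
W=bot.read_camera('wrist');cv2.imwrite('pics/d.png',cv2.resize(W['image'],(800,600),interpolation=cv2.INTER_CUBIC))
for q in('spindle_tip','seat','sleeve'):print(q,[(d['centre'],d['conf']) for d in bot.search_frame(W,q)[:2]])
for q in ('spindle_tip','sleeve'):
  for d in bot.outline_of(W,q)[:2]:print(q,d['conf'],d['mask'].sum(),cv2.boundingRect(d['mask'].astype(np.uint8)))
E
```

```text
0.6 929 1095 [ 0.45477308 -0.01595717]
[-0.22410218 -0.61034147  0.43884947]
0.5138640008878192 48.30321608345501 [-0.28130263 -0.570977    0.90181989]
6.3167 [ 0.45436094 -0.01586652  0.0497614 ] [-0.04055633  0.09892326 -1.93475144] 0.5139983066262012
7.9833 [0.52914375 0.17391734 0.21887665] [ 0.26271105 -1.00095332 -0.90075479] 0.5172897549233008
spindle_tip [([0.5766, 0.1805, 0.0883], 0.72)]
seat [([0.5781, 0.176, 0.0936], 0.8)]
sleeve [([0.5302, 0.1753, 0.2468], 0.76)]
spindle_tip 0.88 18240 (162, 66, 165, 155)
sleeve 0.93 4944 (214, 192, 80, 82)
```

View pics/d.png

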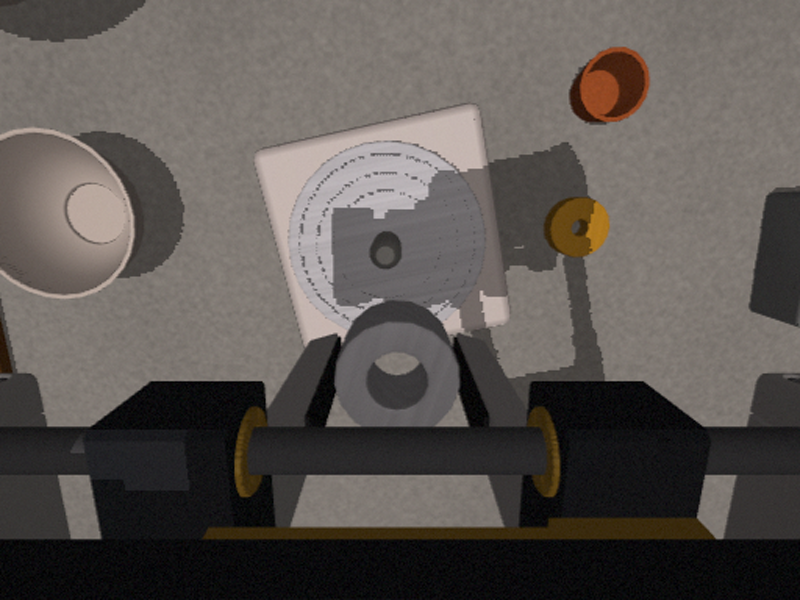

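```bash
python3 - <<'E'
from h import *
W=bot.read_camera('wrist');o=bot.observe();print(o['eef_pos'],o['time'],W['fx'])
im=W['image'];g=im[100:280,190:310]
m=bot.outline_of(W,'sleeve')[0]['mask'];
zb=o['eef_pos'][2]-.0052
print('sleeve fit',fitcyl(W,m,[(.024,zb+.034),(.024,zb)],o['eef_pos'][:2]))
a=cv2.resize(im[145:175,226:266],(800,600),interpolation=cv2.INTER_CUBIC)  # x20
a=cv2.convertScaleAbs(a,alpha=2.2)
cv2.imwrite('pics/e.png',a)
for z,c in((.144,'tip'),(.134,'taper')):
    print(c,plane(W,246.6,164,z))
np.save('W.npy',W,allow_pickle=True)
E
```

```text
[0.52997489 0.17398289 0.22030921] 8.3333 277.6001089867229
sleeve fit [0.53128813 0.17384687]
tip [0.56223302 0.18020856 0.144     ]
taper [0.56082429 0.18046929 0.134     ]
```

View pics/e.png

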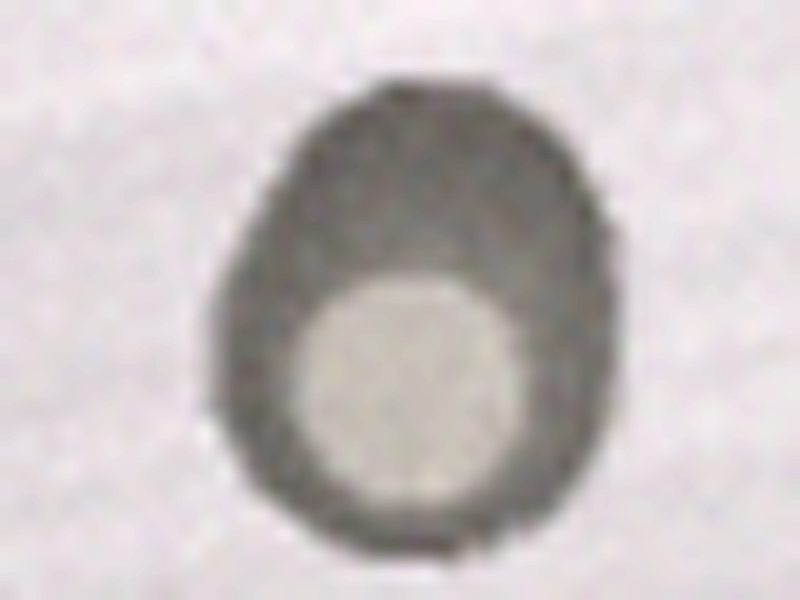

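Sleeve held, and the spindle tip disc is sharp, with its centre at about (245.9,163.9) in the raw wrist picture. I'll go just above the tip and check in the side view.

```bash
python3 - <<'E'
from h import *
W=np.load('W.npy',allow_pickle=True).item()
t=plane(W,245.93,163.88,.144);print(t)
tx,ty=t[0]-.0013,t[1]+.0001
bot.move_l([tx,ty,.22],down(-np.pi/2),.15)
bot.move_l([tx,ty,.1572],None,.15)   # underside ~152
bot.hold(.2)
S=bot.read_camera('side');T=bot.read_camera('top');o=bot.observe();print(o['eef_pos'],o['wrist_force'],o['time'])
p=o['eef_pos']
for z in(.144,.152,.186):print(z,proj(S,np.array([*t[:2],z])),proj(S,np.array([p[0],p[1],z])))
u,v=map(int,proj(S,np.array([*t[:2],.144])))
x0,y0=u-40,v-35;print('crop',x0,y0)
cv2.imwrite('pics/f.png',cv2.resize(S['image'][y0:y0+60,x0:x0+80],(800,600),interpolation=cv2.INTER_CUBIC))
E
```

```text
[0.56234504 0.18082718 0.144     ]
[0.56155768 0.18103931 0.15815734] [-0.29320819 -0.76372918 -1.74693911] 9.6083
0.144 (np.float64(177.71094618259053), np.float64(225.15176166377614)) (np.float64(178.0587434464827), np.float64(225.40405364085382))
0.152 (np.float64(177.00584833009952), np.float64(219.9728928668593)) (np.float64(177.3556024906929), np.float64(220.22161090974237))
0.186 (np.float64(173.8824774579981), np.float64(197.03206572693827)) (np.float64(174.24076026808183), np.float64(197.26392184013565))
crop 137 190
```

View pics/f.png

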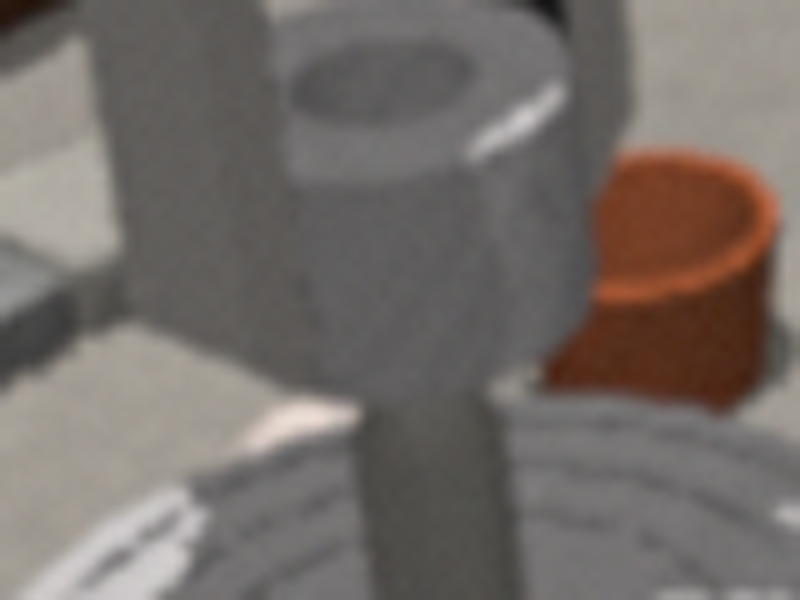

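The side crop shows the spindle centred (x≈436) within about 0.5 mm of the sleeve's axis (x≈432). I'll lower it in small compliant steps.

```bash
cat > lower.py <<'E'
from h import *
o=bot.observe();f0=np.array(o['wrist_force']);xy=np.array([.56104,.18093]);z=.1572
print(f0)
while z>.0955:
    z-=.002
    bot.move_l([*xy,z],down(-np.pi/2),.04)
    o=bot.observe();f=np.array(o['wrist_force'])-f0
    print(round(o['time'],2),round(z,4),np.round(o['eef_pos'],4),np.round(f,1),np.round(o['torque'],2))
    l=np.linalg.norm(f[:2])
    if l>1.5: xy+=np.clip(f[:2]*1.2e-4,-.0006,.0006)
    if f[2]>7 or l>12: print('STOP',xy);break
print(xy,z,o['width'])
E
python3 lower.py
```

```text
[-0.29320819 -0.76372918 -1.74693911]
9.86 0.1552 [0.5609 0.1809 0.1551] [ 0.6  0.7 -0.3] [ 0.   -0.02 -0.06]
10.11 0.1532 [0.5609 0.1809 0.153 ] [1.  2.  1.1] [0.03 0.05 0.03]
10.36 0.1512 [0.5611 0.1811 0.151 ] [-0.3  0.2 -1.3] [-0.    0.04 -0.02]
10.61 0.1492 [0.561  0.1811 0.149 ] [-0.1  0.6 -0. ] [ 0.01 -0.01 -0.03]
10.86 0.1472 [0.561  0.1811 0.147 ] [1.  0.5 0.5] [ 0.05  0.03 -0.06]
11.11 0.1452 [0.561  0.1812 0.145 ] [1.1 1.3 0.4] [0.06 0.03 0.02]
11.36 0.1432 [0.5612 0.1813 0.1431] [0.6 1.  1. ] [ 0.03  0.02 -0.01]
11.61 0.1412 [0.5612 0.1813 0.1411] [-0.8  0.1  0.8] [ 0.02  0.05 -0.02]
11.86 0.1392 [0.5612 0.1813 0.139 ] [-0.1  0.8  1.7] [0.03 0.02 0.01]
12.11 0.1372 [0.5612 0.1813 0.137 ] [0.4 0.5 0.5] [ 0.    0.01 -0.  ]
12.36 0.1352 [0.5612 0.1813 0.135 ] [ 0.6  1.4 -0.3] [ 0.04 -0.01  0.02]
12.61 0.1332 [0.5613 0.1815 0.133 ] [0.4 1.5 0.5] [0.05 0.09 0.04]
12.86 0.1312 [0.5614 0.1816 0.1311] [-0.1  1.   0.9] [ 0.08 -0.02  0.05]
13.11 0.1292 [0.5613 0.1816 0.129 ] [0.6 0.4 0.8] [-0.02 -0.02 -0.04]
13.36 0.1272 [0.5613 0.1816 0.127 ] [0.2 0.4 0.7] [ 0.01 -0.   -0.04]
13.6
[... 540 characters left out ...]
.3  0.3 -0.4] [-0.06  0.01  0.01]
15.61 0.1092 [0.5616 0.1819 0.109 ] [0.9 0.1 0.1] [-0.04 -0.08 -0.  ]
15.86 0.1072 [0.5616 0.1819 0.107 ] [ 0.4 -0.1 -0.1] [-0.07 -0.08  0.04]
16.11 0.1052 [0.5616 0.1819 0.105 ] [ 0.1 -0.2 -0.3] [-0.12 -0.1   0.04]
16.36 0.1032 [0.5616 0.182  0.103 ] [ 0.6 -0.4 -0.3] [-0.08 -0.09 -0.02]
16.61 0.1012 [0.5616 0.1819 0.101 ] [ 0.6 -0.2  0.2] [-0.1  -0.1  -0.03]
16.86 0.0992 [0.5616 0.182  0.099 ] [0.6 0.6 1.1] [-0.13 -0.04  0.05]
17.11 0.0972 [0.5618 0.182  0.0973] [0.8 0.5 1.6] [-0.1  -0.09  0.01]
17.36 0.0952 [0.562  0.182  0.0971] [-2.  -0.3 11.4] [-0.2   0.4   0.05]
STOP [0.5613942  0.18195132]
[0.5613942  0.18195132] 0.09519999999999995 0.5170650382175673
```

Contact at TCP z ≈ 0.097, as expected for seating. I'll ease off, release, retreat upward and look.

```bash
python3 - <<'E'
from h import *
xy=[.5614,.18195]
bot.move_l([*xy,.0966],None,.04)
bot.grip(.75);bot.hold(.2)
bot.move_l([*xy,.20],None,.15)
bot.reach([.52,.08,.24],down(-np.pi/2))
S=bot.read_camera('side');W=bot.read_camera('wrist');T=bot.read_camera('top');o=bot.observe();print(o['time'],o['eef_pos'],o['wrist_force'],o['width'])
u,v=map(int,proj(S,np.array([*xy,.11])))
a=cv2.resize(S['image'][v-45:v+45,u-60:u+60],(400,300),interpolation=cv2.INTER_CUBIC)
u,v=map(int,proj(T,np.array([.535,-.22,.09])))
print('crop',u-40,v-30)
b=cv2.resize(T['image'][v-30:v+30,u-40:u+40],(400,300),interpolation=cv2.INTER_CUBIC)
cv2.imwrite('pics/g.png',np.hstack([a,b]))
m=bot.outline_of(S,'sleeve');print([(d['conf'],d['mask'].sum(),cv2.boundingRect(d['mask'].astype(np.uint8))) for d in m[:2]])
# expected sleeve silhouette
for zb in(.092,.096):
    P=np.array([proj(S,np.array([.562+.024*np.cos(t),.182+.024*np.sin(t),z])) for z in(zb,zb+.034) for t in th]);print(P.min(0),P.max(0)-P.min(0))
E
```

```text
19.8917 [0.52006423 0.0810357  0.23888374] [ 0.80165725  0.55074606 -0.28416096] 0.7483669209650778
crop 330 176
[(0.93, np.int64(1050), (162, 230, 38, 40))]
[160.16051202 226.72303505] [39.31820828 42.5333168 ]
[159.74414241 224.29183544] [39.4815956  42.56850408]
```

View pics/g.png

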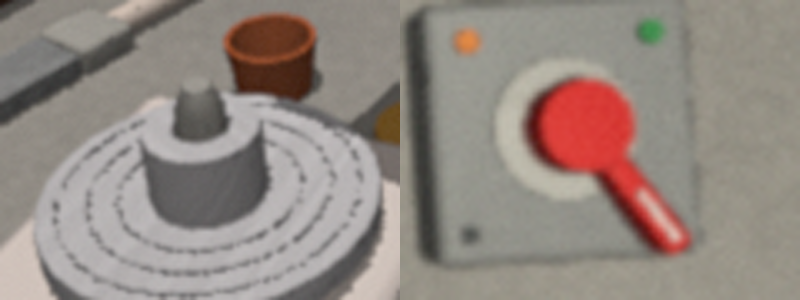

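The sleeve sits flat on the head with the spindle rising through it. The key shows its hub at about (366.6,200.6) and its tip at about (385,224) in the raw top picture. I'll take a close wrist view and fit the key model to the red mask.

```bash
cat >> h.py <<'E'
from scipy.optimize import minimize
def red(p):
    i=p['image'].astype(int);return ((i[...,2]>90)&(i[...,1]<.45*i[...,2])&(i[...,0]<.45*i[...,2])).astype(np.uint8)
def keymask(p,x,y,a):
    k=np.zeros((384*4,512*4),np.uint8);c,s=np.cos(a),np.sin(a)
    H=[(x+.019*np.cos(t),y+.019*np.sin(t),z) for z in(.060,.095) for t in th]
    B=[(x+r*c-w*s,y+r*s+w*c,z) for r in(0,.062) for w in(-.006,.006) for z in(.065,.093)]
    for L in(H,B):
        P=np.array([proj(p,np.array(q)) for q in L]);P=(4*P+1.5)
        cv2.fillConvexPoly(k,cv2.convexHull(P.round().astype(np.int32)),255)
    return cv2.resize(k,(512,384),interpolation=cv2.INTER_AREA)/255.
def fitkey(p,g):
    m=red(p);n,l,st,_=cv2.connectedComponentsWithStats(m)
    u,v=proj(p,np.array([g[0],g[1],.095]));i=l[int(v),int(u)]
    if i==0:i=1+st[1:,4].argmax()
    m=cv2.morphologyEx((l==i).astype(np.uint8),cv2.MORPH_CLOSE,np.ones((7,7)));s=np.array([1,1,20.])
    f=lambda q:np.abs(keymask(p,*(q*[.001,.001,.02]))-m).sum()
    q0=np.array(g)/[.001,.001,.02]
    r=minimize(f,q0,method='Nelder-Mead',options=dict(initial_simplex=q0+np.vstack([np.zeros(3),4*np.eye(3)]),xatol=.02,fatol=.5))
    return r.x*[.001,.001,.02],r.fun,m.sum()
E
python3 - <<'E'
from h import *
T=bot.read_camera('top')
h=plane(T,366.6,200.6,.095);e=plane(T,384.8,224.2,.093);a=np.arctan2(e[1]-h[1],e[0]-h[0]);print(h,e,a)
print('top fit',fitkey(T,[h[0],h[1],a]))
bot.reach([.46,-.26,.21],down(-np.pi/2));bot.hold(.3)
W=bot.read_camera('wrist');o=bot.observe();print(o['time'])
g,fv,n=fitkey(W,[h[0],h[1],a]);print('wrist fit',g,fv,n)
im=W['image'].copy();k=(keymask(W,*g)>.5).astype(np.uint8)
cv2.drawContours(im,cv2.findContours(k,0,1)[0],-1,(255,255,0),1)
cv2.imwrite('pics/i.png',im)
# yaw options for pushing: tool y (jaw axis) along paddle or perpendicular
for d in(0,np.pi/2,np.pi,-np.pi/2):
    r=[]
    for s in np.linspace(-.25,1.4,5):
        b=g[2]-s;c=np.array([np.cos(b),np.sin(b)]);nrm=np.array([np.sin(b),-np.cos(b)])
        j=bot.ik([*(g[:2]+.045*c-.02*nrm),.07],down(b+d));r.append(None if j is None else round(j[5],2))
    print(d,r)
E
```

```text
[ 0.54714279 -0.21075206  0.095     ] [ 0.50017787 -0.24592884  0.093     ] -2.498731219847517
top fit (array([ 0.54724027, -0.21185182, -2.44811807]), np.float64(179.49803921568628), np.uint64(386))
21.65
wrist fit [ 0.5455804  -0.21108046 -2.48512042] 256.84313725490193 1528
0 [np.float64(1.67), np.float64(2.07), np.float64(2.5), None, None]
1.5707963267948966 [np.float64(0.1), np.float64(0.5), np.float64(0.93), np.float64(1.36), np.float64(1.81)]
3.141592653589793 [np.float64(-1.48), np.float64(-1.07), np.float64(-0.64), np.float64(-0.21), np.float64(0.24)]
-1.5707963267948966 [None, np.float64(-2.64), np.float64(-2.21), np.float64(-1.78), np.float64(-1.33)]
```

View pics/i.png

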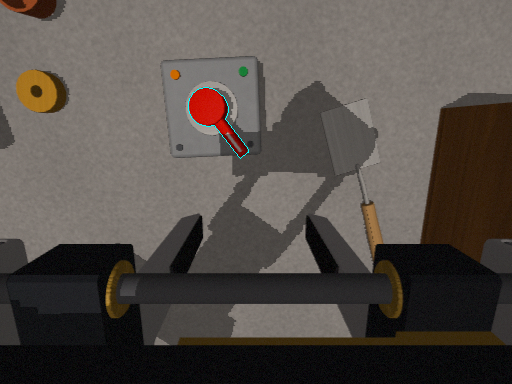

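The model contour matches the red key: hub at (0.5456, -0.2111), paddle angle -2.485 rad. I'll push with the closed fingers at 45 mm radius along the arc, with force feedback.

```bash
cat > push.py <<'E'
from h import *
C=np.array([.5456,-.2111]);b0=-2.485;Z=.071
def pose(s,d):
    b=b0-s;e=np.array([np.cos(b),np.sin(b)]);n=np.array([np.sin(b),-np.cos(b)])
    return C+.045*e-d*n,down(b+np.pi/2),n
def go(s,d,z=Z,v=.08):
    p,o,n=pose(s,d);bot.move_l([*p,z],o,v);return n
def F(n,k=3):
    r=[]
    for _ in range(k):
        bot.hold(.04);r.append(np.array(bot.observe()['wrist_force'])-f0)
    return -np.mean(r,0)@n
bot.grip(0.0,20)
p,o,n=pose(0,.045);bot.reach([*p,.14],o)
go(0,.045,v=.12);bot.hold(.3)
f0=np.zeros(3);r=[]
for _ in range(6): bot.hold(.04);r.append(bot.observe()['wrist_force'])
f0=np.mean(r,0);print('f0',f0,bot.observe()['eef_pos'],bot.observe()['time'],bot.observe()['width'])
d=.030
while True:
    n=go(0,d,v=.04);f=F(n,2);print('d',round(d,4),round(f,2))
    if f>1.3 or d<.013:break
    d-=.002
s=0.
while s<.8:
    s=round(s+.1,3);n=go(s,d);f=F(n,1);print(s,round(f,2))
    if f>6:break
while f<6 and s<1.5:
    s+=.02;n=go(s,d,v=.03);f=F(n,2);print(round(s,3),round(f,2),round(bot.observe()['time'],2))
ok=0;t0=None
for i in range(25):
    ds=np.clip((10-f)*.0025,-.02,.012)
    if abs(10-f)>.8: s+=ds;n=go(s,d,v=.03)
    f=F(n,3);t=bot.observe()['time'];print('hold',round(s,4),round(f,2),round(t,2))
    if f>8.5:
        t0=t0 or t
        if t-t0>1.6:break
    else:t0=None
while s>-.1:
    s-=.12;go(s,d+.001,v=.15)
go(s,.045,v=.15);go(s,.045,.16,.2)
print(bot.observe()['time'],bot.observe()['eef_pos'])
E
python3 push.py
```

```text
f0 [-0.28763725 -0.21232472  0.16906117] [ 0.53744718 -0.27420621  0.0710451 ] 24.675 0.005386036103385865Traceback (most recent call last):
  File "push.py", line 21, in <module>
    n=go(0,d,v=.04);f=F(n,2);print('d',round(d,4),round(f,2))
                      ~^^^^^
  File "push.py", line 12, in F
    return -np.mean(r,0)@n
           ~~~~~~~~~~~~~^~
ValueError: matmul: Input operand 1 has a mismatch in its core dimension 0, with gufunc signature (n?,k),(k,m?)->(n?,m?) (size 2 is different from 3)
```

```bash
sed -i 's/return -np.mean(r,0)@n/return -np.mean(r,0)[:2]@n/; s/^bot.grip.*$//; s/^p,o,n=pose(0,.045);.*$//' push.py; python3 push.py
```

```text
f0 [ 0.11521878  0.22292614 -0.30430495] [ 0.53737836 -0.27412169  0.07106011] 26.1083 0.010700543443109488
d 0.03 0.39
d 0.028 -0.47
d 0.026 0.4
d 0.024 -0.47
d 0.022 -0.45
d 0.02 0.64
d 0.018 0.41
d 0.016 0.76
d 0.014 1.23
d 0.012 1.09
0.1 -0.18
0.2 1.68
0.3 2.16
0.4 2.9
0.5 3.61
0.6 4.12
0.7 3.66
0.8 3.35
0.82 2.67 32.38
0.84 2.68 32.72
0.86 2.93 33.05
0.88 2.69 33.38
0.9 3.55 33.72
0.92 2.96 34.05
0.94 3.3 34.38
0.96 4.0 34.72
0.98 2.62 35.05
1.0 3.2 35.38
1.02 3.77 35.72
1.04 2.65 36.05
1.06 4.03 36.38
1.08 5.27 36.72
1.1 6.61 37.05
hold 1.1085 6.85 37.42
hold 1.1163 7.5 37.8
hold 1.1226 7.55 38.17
hold 1.1287 8.37 38.55
hold 1.1328 8.09 38.92
hold 1.1376 8.43 39.3
hold 1.1415 9.05 39.67
hold 1.1439 8.81 40.05
hold 1.1468 8.69 40.42
hold 1.1501 9.21 40.8
hold 1.1501 9.38 40.92
hold 1.1501 9.26 41.05
hold 1.1501 9.56 41.17
hold 1.1501 9.13 41.3
45.1917 [ 0.54714382 -0.27384328  0.15936259]
```

Pressed at the stop at about 9 N for 1.6 s. Final visual check before handing in.

```bash
python3 - <<'E'
from h import *
bot.reach([.42,-.30,.22],down(-np.pi/2));bot.hold(.4)
T=bot.read_camera('top');S=bot.read_camera('side');W=bot.read_camera('wrist');o=bot.observe();print(o['time'],o['wrist_force'])
print('key',fitkey(W,[.5456,-.2111,-2.485]),'top',fitkey(T,[.5456,-.2111,-2.485]))
for q in('band','pinchpot'):print(q,[(np.round(d['centre'],4),d['conf']) for d in bot.search_frame(T,q)[:1]])
m=bot.outline_of(S,'sleeve');print([(d['conf'],cv2.boundingRect(d['mask'].astype(np.uint8))) for d in m[:1]])
cv2.imwrite('pics/j.png',np.hstack([cv2.resize(T['image'],(400,300)),cv2.resize(S['image'],(400,300))]))
E
```

```text
46.4083 [-0.05057625  0.90761817 -0.11717997]
key (array([ 0.54549434, -0.21104048, -2.48239894]), np.float64(409.4196078431372), np.uint64(1623)) top (array([ 0.54614111, -0.21080129, -2.43222636]), np.float64(191.5176470588235), np.uint64(373))
band [(array([0.5661, 0.0177, 0.0204]), 0.71)]
pinchpot [(array([0.6805, 0.007 , 0.0117]), 0.67)]
[(0.83, (162, 229, 39, 41))]
```

View pics/j.png

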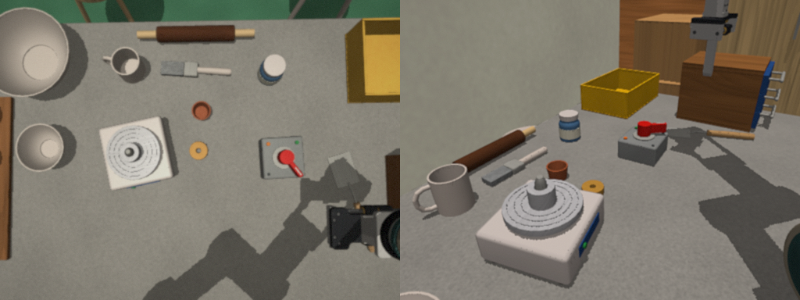

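The last picture shows the sleeve seated on the wheel head, the key back at rest, the band and pot where they were, and the arm clear of everything.

```bash
python3 -c "
from bench import bot
print(bot.sign_off(),bot.observe()['time'])"
```

```text
the job is handed in; nothing more can be done
the job is handed in; nothing more can be done
```

The job is done and handed in, at about 46 s on the robot's clock (limit 72 s).

- **Sleeve:** I lowered it over the spindle in 2 mm steps. It touched the wheel head at the expected height, with about 11 N at contact, and I then let it go. Afterwards the side camera showed it sitting flat on the head; its outline there was within about 3 px of the seated prediction.
- **Start key:** I turned it clockwise with the closed fingers and felt the stop at roughly 1.06 rad of finger travel. I held it there at about 9 N (8.7–9.6 N) for 1.6 s, then backed off along the arc.
- **Key at rest:** the wrist camera measured the paddle at -2.482 rad, against -2.485 rad before the push, so it sprang all the way back. The top camera disagreed by 0.05 rad both before and after, but also showed no real change.
- **Bystanders:** the band and pot measured within 2–5 mm of their first readings, about the detector's accuracy, and I never touched them.
- **Errors and oddities:**
  - The first push script stopped on a coding error while the fingers were still clear of the key. I fixed it and carried on.
  - At the stop the force rose more slowly than the paddle's cushion alone would explain. I put this down to give in the arm, and did not check the paddle angle by camera while pressing.

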